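Close the gauge on a sanded block and bring its index stud into the inspection mirror

TASK

Slide the gauge's jaw shut on the wooden block and press it for a moment firmly against the fixed anvil, then leave the jaw shut there. Then turn the sprung inspection mirror by its upright post until the small brass stud on the jaw shows in the middle of the mirror to the bench camera, and finish while still holding the mirror at that angle with the fingers: do not let go, it springs back. Leave the other things on the bench alone.

Things in the scene. Friction and masses are not known exactly. Their poses are not given: they have to be found in the camera images.
- gauge: Dark steel rail 260 x 60 x 30 mm fixed flat to the bench, with an aluminium scale along one side: the bed of a sliding-jaw gauge. Origin: centre of its underside. Its x axis runs along the rail, towards the anvil; its z is up; its y points to the side away from the brass stud.
- anvil: Fixed steel block 25 (x) x 50 (y) x 70 (z) mm on the far (+x) end of the rail. Origin: centre of its underside, on the rail's top (30 mm above the bench); same axes as the gauge. Its working face is 12.5 mm towards -x of its origin.
- jaw: Sliding steel block 25 (x) x 50 (y) x 70 (z) mm on the rail, with an upright finger tab on top. Origin: centre of its underside, on the rail's top (30 mm above the bench); axes as the gauge. Slides only along the gauge's x; +x closes it; 2 N friction, stays where left. Starts 40 to 70 mm short of shut.
- tab (a point): Centre of the upright finger tab on top of the jaw, 135 mm above the bench. The tab is 20 (gauge x) x 14 (gauge y) mm and runs from 100 to 158 mm above the bench; grip it across its 14 mm or push it. Same axes as the gauge.
- stud (a point): The mark to be seen: centre of the round face (18 mm across) of the small brass stud that sticks out sideways from the jaw (on the gauge's -y side, 50 mm from the jaw's middle), 85 mm above the bench. It rides with the jaw.
- workpiece_mid (a point): Centre of the loose sanded wooden block, 50 (x) x 60 (y) x 50 (z) mm, about 0.1 kg, lying on the rail between jaw and anvil, 5 to 15 mm short of the anvil and up to 6 degrees askew. Its 50 mm is gauged: with the jaw shut, the jaw's origin is 75 mm from the anvil's. Axes along its sides.
- stand: Grey plate (270 x 70 x 12 mm) fixed to the bench, with the pivoting mirror at one end and a small black bench camera at the other. Origin: on the bench below the mirror's turning axis; x points from the mirror to the camera, z up. The camera's lens is 145 mm from the mirror's axis, 85 mm above the bench, and looks level at the middle of the mirror.
- mirror: Mirror, glass 68 x 68 mm, on an upright hinge. Origin on the turning axis, 45 mm above the bench; z up, x is the way the glass faces (axis in the glass; its middle 85 mm above the bench). At rest it faces the camera; it turns counter-clockwise from above, up to 1.3 rad, against a spring (0.09 N m + 0.3 N m/rad) that returns it when let go. A flat lever runs back (-x) to the post.
- post (a point): Grip point of the steel post on the mirror's lever, 135 mm above the bench: an upright round rod 14 mm in diameter, 50 to 150 mm above the bench, 90 mm behind the turning axis (along the mirror's -x). Same axes as the mirror. Turning the mirror carries it round the turning axis on a 90 mm radius.
- sightline (a point): Point on the mirror's turning axis 85 mm above the bench. Its x axis is where the camera looks after reflection in the middle of the mirror: level, as far to one side of the way the mirror faces as the camera is to the other, so it turns twice as fast as the mirror, from the camera at rest. When it points at the stud, the stud shows in the middle of the mirror.
- glue: Bystander: white plastic glue bottle, 54 mm across, 140 mm tall, upright. Origin: centre of its underside.
- sanding_block: Bystander: cork sanding block 100 x 60 mm with a wooden grip, 38 mm high. Origin: centre of its underside.
- square: Bystander: try square lying flat, wooden stock 100 mm, steel blade 150 mm. Origin: centre of the stock's underside.
- blank: Bystander: flat piece of pale wood 50 x 90 x 20 mm. Origin: centre of its underside.

How it is judged:
By the outcome, as a careful person would: the job done as asked, in the order asked, and still so for the second after the job is handed in, while the arm keeps its last pose, push and grip.
It also fails if it takes over 51 s, if anything falls off the work surface, if the arm or the gripper's body presses on something with over 40 N, if the wrist force passes 120 N, or if a joint passes its speed limit or range.

ROBOT

A 7-joint arm with a two-finger parallel gripper is mounted at the origin on the work surface. World frame = base frame: x ahead of the robot, y to its left, z up, the work surface at z = 0. Lengths are in m, angles in rad, forces in N, time in s.
With the tool pointing down it reaches from about 0.425 to 0.875 m from the base axis. Payload 4.7 kg.
Tool frame: the origin (TCP) lies midway between the tips of the shut fingers; the grasp point (between the pads) lies 19 mm behind it; z points along the fingers, x is the direction in which the jaws open and shut, and the axes are right-handed (so a half turn about z gives the same grasp; the last joint's range is limited). The gripper opens to 87 mm and grips with 3 to 60 N. Pads are 19 mm wide; open, the fingers measure 117 mm over their backs; the gripper's body (75 mm by 190 mm) begins 51 mm behind the grasp point.
Start: joints at [-1.329, 0.321, -0.07, 1.45, 0.023, 1.371, -0.057], TCP at [0.147, 0.633, 0.223] pointing down, gripper open.
Joint ranges: [-2.86, 2.86], [-0.3, 2.09], [-1.38, 1.24], [0.06, 2.45], [-1.56, 4.7], [0.09, 2.05], [-2.69, 2.69]. Speed limits (rad/s): [2.57, 2.57, 3.14, 3.14, 3.14, 3.14, 3.14].

INTERFACE

Orientations are given as a unit quaternion [x, y, z, w].
In Python, from plant import get_state, eyes, bot gives the robot as it stands. The module is installed in compiled form; this text tells all that it offers.
- The arm moves only by the tool move_arm, never from a script. Its argument "steps" is a list of rows, each an object with "slide": the shift along the world's x, y, z each as a share of 20 cm, from -1 to 1, a list of three; "spin": the turn about the world's z as a share of 60 degrees, from -1 to 1. A call has 1 to 10 rows; each row is the pose to reach, as a shift and turn from the pose commanded when the call began; what a row does not reach only later rows make up. A row lasts 1/12 s, in which the tool goes at most 41.7 mm and 7.16 degrees, less where a joint would pass 70% of its speed; a pose out of reach is approached as far as the arm can. A call with a number of a shift or a turn outside -1 to 1 is refused whole. A call with a gripper value outside its range is refused whole. "hand" is the opening, from 0 (shut) to 1 (fully open), set as the call begins (left out, the last holds). The fingers move at their own pace and stop on an object; "grip_force" is the grip in N (left out, the last holds). Time passes only in rows, so rows that repeat a pose let the fingers close. It gives the time, the measured TCP pose, the force and the opening at its end, in the units of the state.
- get_state(): the state, without advancing time (a new reading comes with each control period).
- eyes.camera(name): name is "scene" or "top" or "wrist"; returns a dict with "pixels" (480x640x3 uint8, red, green, blue), "K" (3x3 intrinsics, pixels), "position" and "rotation" of the camera in the world. Camera axes: x right, y down, z forward; pixel columns grow to the right and rows downward; lengths in m; the calibration is good to about 2 mm. The wrist camera is an equidistant fisheye: a pixel r from the principal point sees the ray r / f radians off the axis. A picture is of the moment at which its call begins. There is no depth.
- bot.job_done(): hands the job in, once; it reports no verdict.
Trained networks look in a picture, given as the dict that the camera call returned (one of the last four; its "shot" number tells which), for a name from the list of things; names that differ only in an ending like _2 or _b are one class to them, and where a whole thing is asked for, a point or a joint stands for the part that bears it (a point fixed in the world has none). Each returns a list of dicts, best first, with "p" (0 to 1); they miss things now and then, are a little off and sometimes report something else, mostly with a low value. They report only what shows in the picture. A call takes as long as a camera call.
- eyes.look_for(picture, target): "position" ([column, row] in pixels, amid what is visible of it).
- eyes.silhouettes(picture, target): "region" (480x640 bool, what is visible of it) and "position" ([column, row] in pixels, amid what is visible of it).
- eyes.tip_of(picture, target): "position" ([column, row] in pixels: a listed point, or the origin of a listed thing).
The state is a dict: "clock": time; "qpos": joint angles; "joint_vel": joint speeds; "tau": joint torques, N m; "eef_pos": TCP position; "orientation": TCP orientation; "wrist_force": force on the tool from outside, world axes, zero at the start; "wrist_torque": the same for the moment, N m; "gripper_width": finger opening in m.
Only numpy, scipy, OpenCV 4.12 (cv2) and the standard library are available. Lean on these libraries where they do the work, as an engineer would, in place of code of your own. Each camera call takes 0.05 s, during which the arm holds its last target.

## Working session

There is one attempt and no reset: what is moved stays moved. The work goes in short steps, Python scripts to look and compute and a tool call to move; the robot and the scene stay as the last step left them, time stands still between calls to the robot, and variables do not carry over. Pictures are saved under pics/ and viewed, and the job is handed in when it is done.

Besides the shell and the picture viewer there is one more tool, called as name(argument=value, ...), one argument or row to a line, values as JSON. move_arm: Moves the arm, as the interface text tells. Its arguments: {"type":"object","properties":{"steps":{"type":"array","items":{"type":"object","properties":{"slide":{"type":"array","items":{"type":"number","minimum":-1,"maximum":1}},"spin":{"type":"number","minimum":-1,"maximum":1}}}},"hand":{"type":"number"},"grip_force":{"type":"number"}},"required":["steps"]}

```bash
mkdir -p pics; cat > h.py <<'E'
import numpy as np, cv2
from plant import get_state, eyes, bot
def shot(n,fn=None):
    c=eyes.camera(n)
    if fn: cv2.imwrite('pics/'+fn,c['pixels'][:,:,::-1])
    return c
def ray(c,p):
    K=c['K'];d=np.linalg.inv(K)@np.array([p[0],p[1],1.]);R=np.array(c['rotation'])
    return R@(d/np.linalg.norm(d))
def onz(c,p,z):
    d=ray(c,p);o=np.array(c['position']);return o+d*(z-o[2])/d[2]
def tri(a,p,b,q):
    o1,d1,o2,d2=np.array(a['position']),ray(a,p),np.array(b['position']),ray(b,q)
    A=np.stack([d1,-d2],1);s=np.linalg.lstsq(A,o2-o1,rcond=None)[0]
    x,y=o1+s[0]*d1,o2+s[1]*d2
    return (x+y)/2,np.linalg.norm(x-y)
E
python3 - <<'E'
from h import *
np.set_printoptions(precision=3,suppress=True)
a=shot('scene','s1.png');b=shot('top','t1.png')
print(a['position'],b['position'],a['K'][0],b['K'][0])
H=dict(gauge=0,anvil=.03,jaw=.03,tab=.135,stud=.085,workpiece_mid=.055,stand=0,mirror=.045,post=.135,sightline=.085,glue=0,sanding_block=0,square=0,blank=0)
for n,h in H.items():
    u=eyes.tip_of(a,n);v=eyes.tip_of(b,n)
    s=n
    if u: s+=f" S{np.array(u[0]['position'])} p{u[0]['p']:.2f} {onz(a,u[0]['position'],h)}"
    if v: s+=f" T{np.array(v[0]['position'])} p{v[0]['p']:.2f} {onz(b,v[0]['position'],h)}"
    if u and v: s+=f" tri {tri(a,u[0]['position'],b,v[0]['position'])}"
    print(s)
print(get_state())
E
```

```text
[1.088 0.531 0.812] [0.327 0.011 1.334] [492.128   0.    309.055] [552.617   0.    322.687]Traceback (most recent call last):
  File "<stdin>", line 9, in <module>
  File "h.py", line 11, in onz
    d=ray(c,p);o=np.array(c['position']);return o+d*(z-o[2])/d[2]
  File "h.py", line 9, in ray
    return R@(d/np.linalg.norm(d))
           ~^^~~~~~~~~~~~~~~~~~~~~
ValueError: matmul: Input operand 1 has a mismatch in its core dimension 0, with gufunc signature (n?,k),(k,m?)->(n?,m?) (size 3 is different from 4)
```

```bash
sed -i "s/R=np.array(c\['rotation'\])/R=Rot.from_quat(c['rotation']).as_matrix()/; 1a from scipy.spatial.transform import Rotation as Rot" h.py
python3 - <<'E'
from h import *
np.set_printoptions(precision=3,suppress=True)
a=shot('scene','s2.png');b=shot('top','t2.png')
print(a['rotation'],b['rotation'])
H=dict(gauge=0,anvil=.03,jaw=.03,tab=.135,stud=.085,workpiece_mid=.055,stand=0,mirror=.045,post=.135,sightline=.085,glue=0,sanding_block=0,square=0,blank=0)
for n,h in H.items():
    u=eyes.tip_of(a,n);v=eyes.tip_of(b,n)
    s=n
    if u: s+=f" S{np.array(u[0]['position'])} p{u[0]['p']:.2f} {onz(a,u[0]['position'],h)}"
    if v: s+=f" T{np.array(v[0]['position'])} p{v[0]['p']:.2f} {onz(b,v[0]['position'],h)}"
    if u and v: s+=f" tri {tri(a,u[0]['position'],b,v[0]['position'])}"
    print(s)
print(get_state())
E
```

```text
[ 0.35   0.847 -0.369 -0.156] [ 0.709 -0.699  0.068 -0.056]
gauge S[375.3 286. ] p0.97 [0.48  0.136 0.   ] T[259.7 280.6] p0.88 [0.471 0.141 0.   ] tri (array([ 0.474,  0.137, -0.004]), np.float64(0.009473917047348285))
anvil S[339.5 304.8] p0.71 [0.593 0.131 0.03 ] T[263.2 227.4] p0.89 [0.596 0.134 0.03 ] tri (array([0.595, 0.133, 0.034]), np.float64(0.0002898891616642247))
jaw S[382.6 275. ] p0.85 [0.467 0.141 0.03 ] T[256.6 279.3] p0.62 [0.47  0.145 0.03 ] tri (array([0.47 , 0.144, 0.035]), np.float64(0.0013339719920123796))
tab S[389.8 240.8] p0.66 [0.468 0.146 0.135] T[253.3 280.7] p0.92 [0.456 0.142 0.135] tri (array([0.458, 0.141, 0.125]), np.float64(0.00307049708855248))
stud S[369.3 244.5] p0.87 [0.462 0.094 0.085] T[275.5 278.8] p0.88 [0.466 0.097 0.085] tri (array([0.466, 0.097, 0.089]), np.float64(0.00024754256863776053))
workpiece_mid S[360.8 283.5] p0.74 [0.537 0.137 0.055] T[261.1 245.8] p0.63 [0.547 0.135 0.055] tri (array([0.543, 0.137, 0.061]), np.float64(0.007481807563522533))
stand S[249.  236.4] p0.89 [ 0.574 -0.179  0.   ] T[388.9 242.5] p0.59 [ 0.569 -0.173  0.
[... 849 characters left out ...]
 (array([ 0.459, -0.386, -0.   ]), np.float64(0.004086088634404062))
blank S[485.4 325.7] p0.70 [ 0.404  0.36  -0.   ] T[167.1 313.3] p0.57 [0.389 0.359 0.   ] tri (array([ 0.391,  0.36 , -0.013]), np.float64(0.00525994102682084))
{'clock': 1.7, 'qpos': array([-1.329,  0.321, -0.07 ,  1.45 ,  0.023,  1.371, -0.057]), 'joint_vel': array([ 0.002,  0.001, -0.   , -0.001, -0.002,  0.002, -0.   ]), 'tau': array([  0.   , -49.11 ,  -0.403, -31.275,  -0.064,   0.034,   0.   ]), 'eef_pos': array([0.147, 0.633, 0.223]), 'orientation': array([0.783, 0.622, 0.   , 0.   ]), 'wrist_force': array([-0.893,  0.586,  0.004]), 'wrist_torque': array([0.024, 0.018, 0.032]), 'gripper_width': 0.08717414258536717}
```

View pics/s1.png

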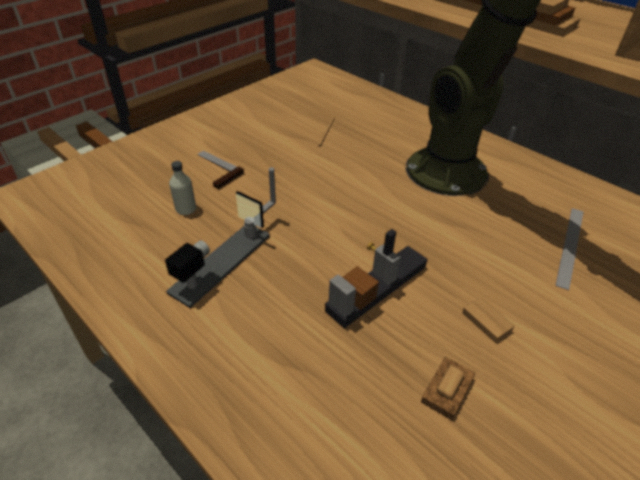

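View pics/t1.png

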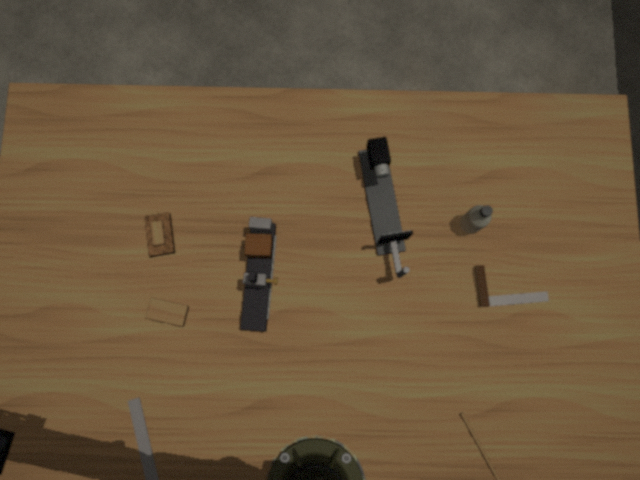

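```bash
python3 - <<'E'
from h import *
np.set_printoptions(precision=4,suppress=True)
b=shot('top');a=shot('scene')
im=b['pixels'][:,:,::-1]
cv2.imwrite('pics/t3a.png',cv2.resize(im[120:350,220:440],None,fx=2.6,fy=2.6,interpolation=cv2.INTER_CUBIC)*1)
for c,nm in((b,'T'),(a,'S')):
  for n,h in (('gauge',.03),('stand',.012),('post',.1),('tab',.158)):
    r=eyes.silhouettes(c,n)
    if not r: print(nm,n,'none');continue
    m=r[0]['region'].astype(np.uint8)
    ys,xs=np.nonzero(m)
    P=np.array([onz(c,(x,y),h)[:2] for x,y in zip(xs,ys)]).astype(np.float32)
    rc=cv2.minAreaRect(P*1000)
    print(nm,n,r[0]['p'],m.sum(),rc)
    cv2.imwrite(f'pics/m_{nm}_{n}.png',m*255)
E
```

```text
T gauge 0.78 2566 ((485.3026428222656, 138.3352508544922), (83.04020690917969, 271.93939208984375), 89.60588073730469)
T stand 0.98 3597 ((659.4658203125, -168.1140899658203), (357.7117919921875, 95.58428955078125), 10.461285591125488)
T post 0.87 528 ((528.8858032226562, -168.86965942382812), (73.62705993652344, 110.30963897705078), 84.69871520996094)
T tab 0.58 362 ((453.4266357421875, 126.60318756103516), (70.93095397949219, 32.560340881347656), 76.77621459960938)
S gauge 0.82 3357 ((481.6460876464844, 119.21955871582031), (132.77597045898438, 286.341552734375), 86.24356079101562)
S stand 0.91 5151 ((578.5071411132812, -213.49954223632812), (507.7794494628906, 168.81979370117188), 16.930688858032227)
S post 0.95 998 ((535.2384643554688, -190.56893920898438), (219.6836395263672, 91.10887145996094), 47.87327194213867)
S tab 0.97 1020 ((525.9564819335938, 173.46693420410156), (143.22921752929688, 56.98259735107422), 42.387210845947266)
```

View pics/t3a.png

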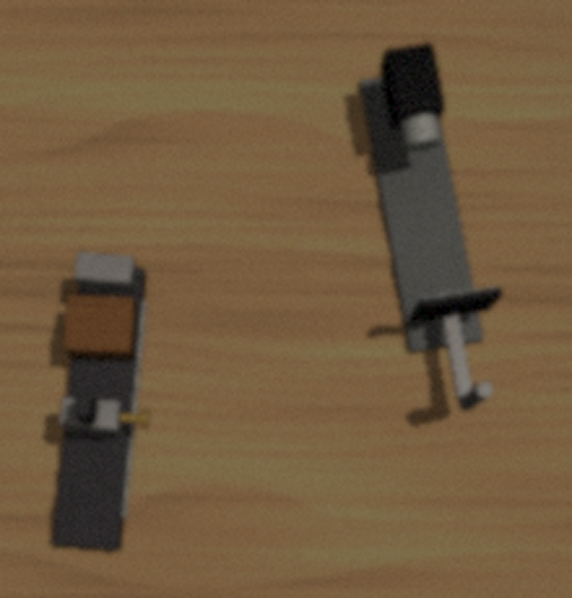

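```bash
python3 - <<'E'
from h import *
np.set_printoptions(precision=4,suppress=True)
b=shot('top')
f=lambda p,z:onz(b,(p[0]/2.6+220-.3,p[1]/2.6+120-.3),z)[:2]
def yaw(p,q,z,n):
    P,Q=f(p,z),f(q,z);d=Q-P;print(n,P,Q,np.degrees(np.arctan2(d[1],d[0])),np.linalg.norm(d))
yaw((52,545),(121,549),.03,'g bottom')
yaw((52,545),(69,370),.03,'g left');yaw((121,549),(144,272),.03,'g right')
yaw((409,350),(362,82),.012,'s left');yaw((480,338),(447,150),.012,'s right');yaw((409,350),(480,338),.012,'s bot')
print('tabtop',f((84,411),.158),'post top',f((484,390),.15),'stud',f((146,419),.085),'lens',f((421,142),.085))
print('anvil top c',f((105,267),.10),'jaw top',f((92,414),.1))
print('mirror top edge ends',f((414,308),.119),f((499,292),.119))
E
```

```text
g bottom [0.353  0.1807] [0.3502 0.1189] -92.52743769878003 0.06180745872395292
g left [0.353  0.1807] [0.5113 0.1714] -3.3762849565790973 0.15856033073249093
g right [0.3502 0.1189] [0.6039 0.1054] -3.0475286332215332 0.25405232732490995
s left [ 0.5375 -0.1423] [ 0.7985 -0.098 ] 9.624728802267457 0.2647140868832985
s right [ 0.5499 -0.2088] [ 0.7319 -0.1796] 9.141671294534001 0.18434148142866585
s bot [ 0.5375 -0.1423] [ 0.5499 -0.2088] -79.44632565981453 0.06773997352467495
tabtop [0.4594 0.1421] post top [ 0.4828 -0.1887] stud [0.4614 0.0961] lens [ 0.7166 -0.1455]
anvil top c [0.593  0.1346] jaw top [0.4634 0.1416]
mirror top edge ends [ 0.5572 -0.1343] [ 0.5724 -0.2081]
```

move_arm(
  steps=[
    {"slide": [0.55,-1,0],"spin": 0.167},
    {"slide": [0.55,-1,0],"spin": 0.167},
    {"slide": [0.55,-1,0],"spin": 0.167},
    {"slide": [0.55,-1,0],"spin": 0.167},
    {"slide": [0.55,-1,0],"spin": 0.167},
    {"slide": [0.55,-1,0],"spin": 0.167},
  ],
  hand=0,
)

```text
clock: 2.75
eef_pos: [0.2603, 0.4284, 0.2229]
orientation: [0.728, 0.686, 0.0, 0.001]
wrist_force: [0.2, 0.1, 0.2]
gripper_width: 0.0549
```

move_arm(
  steps=[
    {"slide": [0.55,-1,0]},
    {"slide": [0.55,-1,0]},
    {"slide": [0.55,-1,0]},
    {"slide": [0.55,-1,0]},
    {"slide": [0.55,-1,0]},
    {"slide": [0.55,-1,0]},
  ],
)

```text
invalid input
```

move_arm(
  steps=[
    {"slide": [0.5,-0.95,0],"spin": 0},
    {"slide": [0.5,-0.95,0],"spin": 0},
    {"slide": [0.5,-0.95,0],"spin": 0},
    {"slide": [0.5,-0.95,0],"spin": 0},
    {"slide": [0.5,-0.95,0],"spin": 0},
    {"slide": [0.5,-0.95,0],"spin": 0},
  ],
)

```text
clock: 3.25
eef_pos: [0.3604, 0.2364, 0.2231]
orientation: [0.729, 0.685, 0.0, 0.001]
wrist_force: [0.2, -0.4, -0.3]
gripper_width: 0.0151
```

move_arm(
  steps=[
    {"slide": [0.26,-0.465,0],"spin": 0},
    {"slide": [0.26,-0.465,0],"spin": 0},
    {"slide": [0.26,-0.465,0],"spin": 0},
    {"slide": [0.26,-0.465,-0.2],"spin": 0},
    {"slide": [0.26,-0.465,-0.4],"spin": 0},
    {"slide": [0.26,-0.465,-0.5],"spin": 0},
    {"slide": [0.26,-0.465,-0.5],"spin": 0},
  ],
)

```text
clock: 3.83
eef_pos: [0.4055, 0.1485, 0.1184]
orientation: [0.726, 0.688, -0.004, -0.001]
wrist_force: [-0.5, 0.9, 1.1]
gripper_width: 0.0003
```

```bash
python3 - <<'E'
from h import *
np.set_printoptions(precision=4,suppress=True)
b=shot('top');a=shot('scene')
B=cv2.resize(b['pixels'][180:340,200:360,::-1],(400,400));A=cv2.resize(a['pixels'][160:340,300:480,::-1],(400,400))
cv2.imwrite('pics/c4.png',np.hstack([A,B]))
s=get_state();print(s['eef_pos'],s['wrist_force'],s['gripper_width'])
E
```

```text
[0.4088 0.1503 0.1229] [-0.1253 -0.2008  0.9256] 0.0009979723287877134
```

View pics/c4.png

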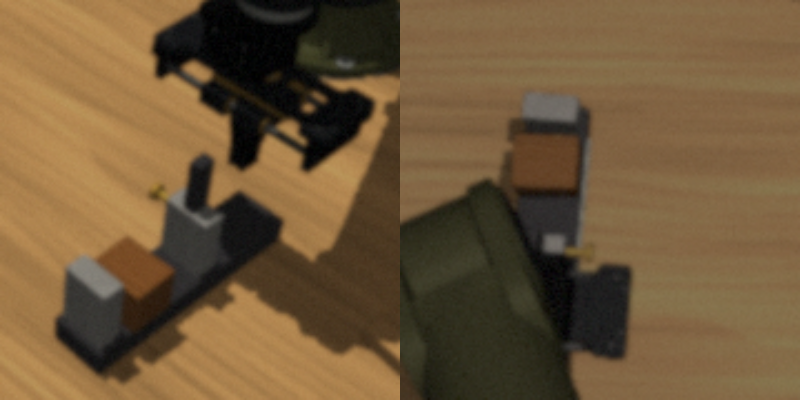

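move_arm(
  steps=[
    {"slide": [0.03,-0.02,0],"spin": 0},
    {"slide": [0.06,-0.03,0],"spin": 0},
    {"slide": [0.1,-0.03,0],"spin": 0},
    {"slide": [0.12,-0.03,0],"spin": 0},
    {"slide": [0.12,-0.03,0],"spin": 0},
  ],
)

```text
clock: 4.35
eef_pos: [0.4346, 0.1443, 0.1234]
orientation: [0.726, 0.688, 0.001, 0.0]
wrist_force: [0.3, -0.5, -0.1]
gripper_width: 0.0003
```

move_arm(
  steps=[
    {"slide": [0.03,-0.002,0],"spin": 0},
    {"slide": [0.06,-0.003,0],"spin": 0},
    {"slide": [0.09,-0.005,0],"spin": 0},
    {"slide": [0.12,-0.006,0],"spin": 0},
    {"slide": [0.15,-0.008,0],"spin": 0},
    {"slide": [0.18,-0.01,0],"spin": 0},
    {"slide": [0.21,-0.011,0],"spin": 0},
    {"slide": [0.24,-0.013,0],"spin": 0},
  ],
)

```text
clock: 5.02
eef_pos: [0.4813, 0.1415, 0.1225]
orientation: [0.726, 0.688, -0.0, -0.0]
wrist_force: [-2.5, -0.5, 1.7]
gripper_width: 0.0001
```

Pushing the jaw; ~2.5 N. Slower now.

move_arm(
  steps=[
    {"slide": [0.012,0,0],"spin": 0},
    {"slide": [0.024,-0.001,0],"spin": 0},
    {"slide": [0.036,-0.002,0],"spin": 0},
    {"slide": [0.048,-0.002,0],"spin": 0},
    {"slide": [0.06,-0.003,0],"spin": 0},
  ],
)

```text
clock: 5.43
eef_pos: [0.4925, 0.1408, 0.1224]
orientation: [0.726, 0.688, -0.0, -0.0]
wrist_force: [-3.7, -1.6, 0.7]
gripper_width: 0.0009
```

move_arm(
  steps=[
    {"slide": [0.01,0,0],"spin": 0},
    {"slide": [0.02,-0.001,0],"spin": 0},
    {"slide": [0.03,-0.002,0],"spin": 0},
  ],
)

```text
clock: 5.68
eef_pos: [0.4986, 0.1404, 0.1224]
orientation: [0.726, 0.688, -0.0, -0.0]
wrist_force: [-4.1, -1.1, 1.5]
gripper_width: 0.0005
```

move_arm(
  steps=[
    {"slide": [0.01,0,0],"spin": 0},
    {"slide": [0.02,-0.001,0],"spin": 0},
    {"slide": [0.02,-0.001,0],"spin": 0},
  ],
)

```text
clock: 5.93
eef_pos: [0.4993, 0.1404, 0.1224]
orientation: [0.725, 0.688, -0.003, -0.003]
wrist_force: [-13.3, -1.6, 11.6]
gripper_width: 0.0003
```

move_arm(
  steps=[
    {"slide": [0.01,0,0],"spin": 0},
    {"slide": [0.02,-0.001,0],"spin": 0},
    {"slide": [0.02,-0.001,0],"spin": 0},
  ],
)

```text
clock: 6.18
eef_pos: [0.4993, 0.1404, 0.1223]
orientation: [0.725, 0.689, -0.007, -0.006]
wrist_force: [-26.2, -2.6, 20.3]
gripper_width: 0.0005
```

```bash
python3 - <<'E'
from h import *
np.set_printoptions(precision=4,suppress=True)
s=get_state();print(s['eef_pos'],s['wrist_force'])
a=shot('scene')
A=cv2.resize(a['pixels'][180:340,300:460,::-1],(560,560),interpolation=cv2.INTER_CUBIC)
cv2.imwrite('pics/c5.png',A)
E
```

```text
[0.4993 0.1404 0.1223] [-26.1623  -2.6112  20.2816]
```

View pics/c5.png

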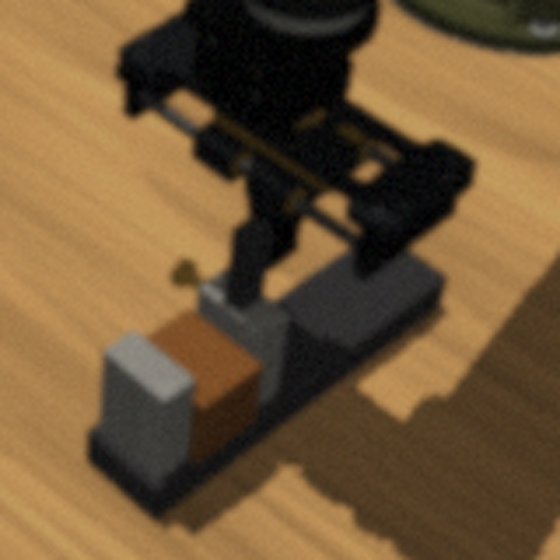

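move_arm(
  steps=[
    {"slide": [0.01,0,0],"spin": 0},
    {"slide": [0.01,0,0],"spin": 0},
    {"slide": [0.01,0,0],"spin": 0},
    {"slide": [0.01,0,0],"spin": 0},
    {"slide": [0.01,0,0],"spin": 0},
    {"slide": [0.01,0,0],"spin": 0},
  ],
)

```text
clock: 6.73
eef_pos: [0.4993, 0.1405, 0.1222]
orientation: [0.725, 0.689, -0.008, -0.007]
wrist_force: [-31.4, -3.9, 23.6]
gripper_width: 0.0006
```

move_arm(
  steps=[
    {"slide": [-0.02,0,0],"spin": 0},
    {"slide": [-0.05,0,0],"spin": 0},
    {"slide": [-0.1,0,0],"spin": 0},
    {"slide": [-0.18,0,0],"spin": 0},
    {"slide": [-0.25,0,0],"spin": 0},
    {"slide": [-0.25,0,0.25],"spin": 0},
    {"slide": [-0.25,0,0.45],"spin": 0},
    {"slide": [-0.25,0,0.5],"spin": 0},
  ],
)

```text
clock: 7.4
eef_pos: [0.4614, 0.1412, 0.2278]
orientation: [0.726, 0.688, 0.005, 0.001]
wrist_force: [2.1, 1.1, 1.0]
gripper_width: 0.0005
```

move_arm(
  steps=[
    {"slide": [0.05,-1,0],"spin": 0.2},
    {"slide": [0.05,-1,0],"spin": 0.2},
    {"slide": [0.05,-1,0],"spin": 0.2},
    {"slide": [0.05,-1,0],"spin": 0.2},
    {"slide": [0.05,-1,0],"spin": 0.2},
    {"slide": [0.05,-1,0],"spin": 0.2},
  ],
  hand=0.7,
)

```text
clock: 7.9
eef_pos: [0.4694, -0.0686, 0.2236]
orientation: [0.654, 0.756, 0.001, 0.002]
wrist_force: [0.0, -0.7, 0.5]
gripper_width: 0.0326
```

```bash
python3 - <<'E'
from h import *
np.set_printoptions(precision=4,suppress=True)
s=get_state();print(s['eef_pos'],s['orientation'],s['qpos'])
b=shot('top');a=shot('scene')
B=cv2.resize(b['pixels'][180:340,200:360,::-1],(400,400),interpolation=cv2.INTER_CUBIC);A=cv2.resize(a['pixels'][160:340,300:480,::-1],(400,400))
cv2.imwrite('pics/c6.png',np.hstack([A,B]))
H=dict(anvil=.03,jaw=.03,tab=.135,stud=.085,workpiece_mid=.055)
for n,h in H.items():
    u=eyes.tip_of(a,n);v=eyes.tip_of(b,n)
    t=n
    if u: t+=f" S{np.array(u[0]['position'])} p{u[0]['p']:.2f} {onz(a,u[0]['position'],h)}"
    if v: t+=f" T{np.array(v[0]['position'])} p{v[0]['p']:.2f} {onz(b,v[0]['position'],h)}"
    print(t)
E
```

```text
[ 0.4694 -0.0686  0.2236] [0.6542 0.7564 0.0005 0.0025] [-0.6244 -0.1028  0.675   1.8916  0.0685  1.3264  1.7472]
anvil S[339.7 305.2] p0.69 [0.5934 0.1323 0.03  ] T[265.1 228.2] p0.72 [0.594  0.1291 0.03  ]
jaw S[366.  286.1] p0.83 [0.5164 0.1367 0.03  ] T[260.3 256.6] p0.71 [0.5248 0.1384 0.03  ]
tab S[369.  254.3] p0.82 [0.5265 0.1411 0.135 ] T[258.4 253.1] p0.87 [0.5165 0.1326 0.135 ]
stud S[352.1 257. ] p0.83 [0.516  0.0928 0.085 ] T[276.8 256.6] p0.85 [0.517  0.0954 0.085 ]
workpiece_mid S[355.8 287.3] p0.83 [0.5518 0.1368 0.055 ] T[260.5 241.6] p0.78 [0.5566 0.1367 0.055 ]
```

View pics/c6.png

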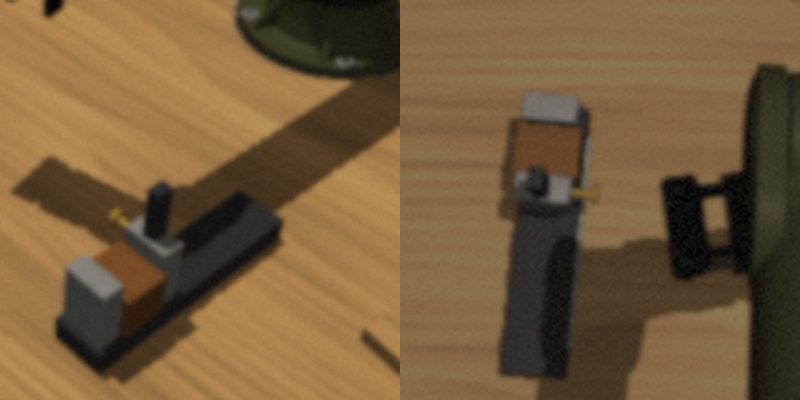

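move_arm(
  steps=[
    {"slide": [0.05,-0.5,0],"spin": -1},
    {"slide": [0.05,-0.5,0],"spin": -1},
    {"slide": [0.05,-0.5,0],"spin": -1},
    {"slide": [0.05,-0.5,0],"spin": -1},
    {"slide": [0.05,-0.5,0],"spin": -1},
    {"slide": [0.05,-0.5,0],"spin": -1},
    {"slide": [0.05,-0.5,0],"spin": -1},
    {"slide": [0.05,-0.5,0],"spin": -1},
    {"slide": [0.05,-0.5,0],"spin": -1},
  ],
)

```text
clock: 9.25
eef_pos: [0.4789, -0.1596, 0.2225]
orientation: [0.944, 0.331, 0.0, 0.0]
wrist_force: [-0.7, -0.0, 0.1]
gripper_width: 0.0611
```

move_arm(
  steps=[
    {"slide": [0,0,0],"spin": -1},
    {"slide": [0,0,0],"spin": -1},
    {"slide": [0,0,0],"spin": -1},
    {"slide": [0,0,0],"spin": -1},
    {"slide": [0,0,0],"spin": -1},
    {"slide": [0,0,0],"spin": -1},
    {"slide": [0,0,0],"spin": -1},
    {"slide": [0,0,0],"spin": -1},
    {"slide": [0,0,0],"spin": -1},
  ],
)

```text
clock: 10.0
eef_pos: [0.4789, -0.1596, 0.2225]
orientation: [0.983, -0.185, 0.0, 0.0]
wrist_force: [-1.1, 0.3, 0.1]
gripper_width: 0.0608
```

move_arm(
  steps=[
    {"slide": [0,0,0],"spin": -0.98},
    {"slide": [0,0,0],"spin": -0.98},
    {"slide": [0,0,0],"spin": -0.98},
    {"slide": [0,0,0],"spin": -0.98},
    {"slide": [0,0,0],"spin": -0.98},
    {"slide": [0,0,0],"spin": -0.98},
    {"slide": [0,0,0],"spin": -0.98},
    {"slide": [0,0,0],"spin": -0.98},
    {"slide": [0,0,0],"spin": -0.98},
    {"slide": [0,0,0],"spin": -0.98},
  ],
)

```text
clock: 10.83
eef_pos: [0.4789, -0.1597, 0.2226]
orientation: [0.767, -0.642, 0.0, 0.0]
wrist_force: [-0.3, 0.4, -0.6]
gripper_width: 0.0609
```

```bash
python3 - <<'E'
from h import *
np.set_printoptions(precision=4,suppress=True)
s=get_state();q=s['orientation'];print(s['eef_pos'],q,np.degrees(2*np.arctan2(q[1],q[0])),s['qpos'])
w=shot('wrist','w7.png');a=shot('scene')
u=eyes.tip_of(w,'post');print(u[:2], w['K'],w['position'],w['rotation'])
E
```

```text
[ 0.4789 -0.1597  0.2226] [ 0.7669 -0.6418  0.      0.0001] -79.84935810944175 [-0.4948 -0.012   0.7669  1.8274  0.0088  1.3228 -1.1237]
[{'position': [358.3, 243.9], 'p': 0.89}, {'position': [500.3, 251.5], 'p': 0.74}] [[371.6483   0.     313.9946]
 [  0.     371.6483 239.3304]
 [  0.       0.       1.    ]] [ 0.5603 -0.1435  0.3838] [ 0.7579 -0.6344 -0.0973  0.117 ]
```

View pics/w7.png

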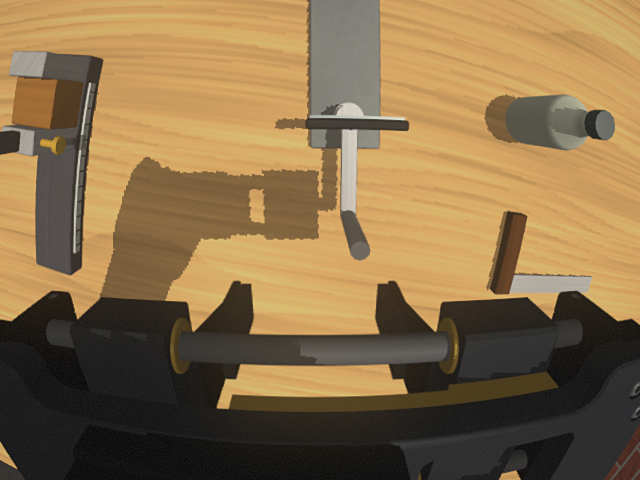

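```bash
cat >> h.py <<'E'
def wray(c,p):
    K=c['K'];v=np.array([p[0]-K[0,2],p[1]-K[1,2]]);r=np.hypot(*v);t=r/K[0,0]
    d=np.array([*(v/r*np.sin(t)),np.cos(t)]);return Rot.from_quat(c['rotation']).apply(d)
def wz(c,p,z):
    d=wray(c,p);o=np.array(c['position']);return (o+d*(z-o[2])/d[2])[:2]
E
python3 - <<'E'
from h import *
np.set_printoptions(precision=4,suppress=True)
w=shot('wrist')
print('post',wz(w,(361,251),.15),wz(w,(358.3,243.9),.135))
L,R=wz(w,(307,122),.119),wz(w,(408,126),.119);print('mirror',L,R,(L+R)/2)
A,B=wz(w,(309,146),.012),wz(w,(380,148),.012);print('stand end',A,B)
A2,B2=wz(w,(309,0),.012),wz(w,(381,0),.012)
for p,q in((A,A2),(B,B2)): d=q-p;print(np.degrees(np.arctan2(d[1],d[0])))
for n,h in dict(stud=.085,mirror=.045,post=.135,sightline=.085,jaw=.03,anvil=.03).items():
    u=eyes.tip_of(w,n)
    if u: print(n,u[0],wz(w,u[0]['position'],h))
E
```

```text
post [ 0.4852 -0.1892] [ 0.4853 -0.189 ]
mirror [ 0.5621 -0.1383] [ 0.5738 -0.2096] [ 0.5679 -0.174 ]
stand end [ 0.5395 -0.1425] [ 0.5511 -0.2126]
10.22471987646538
9.92277470515877
stud {'position': [60.0, 145.5], 'p': 0.65} [0.5162 0.0911]
mirror {'position': [345.8, 118.5], 'p': 0.82} [ 0.5722 -0.1706]
post {'position': [358.4, 241.9], 'p': 0.55} [ 0.4867 -0.1888]
jaw {'position': [54.2, 132.9], 'p': 0.82} [0.5218 0.1444]
anvil {'position': [68.8, 70.6], 'p': 0.78} [0.5922 0.1323]
```

move_arm(
  steps=[
    {"slide": [0.03,-0.147,0],"spin": 0},
    {"slide": [0.03,-0.147,0],"spin": 0},
    {"slide": [0.03,-0.147,-0.13],"spin": 0},
    {"slide": [0.03,-0.147,-0.26],"spin": 0},
    {"slide": [0.03,-0.147,-0.39],"spin": 0},
    {"slide": [0.03,-0.147,-0.51],"spin": 0},
    {"slide": [0.03,-0.147,-0.51],"spin": 0},
  ],
)

```text
clock: 11.92
eef_pos: [0.4814, -0.1881, 0.1163]
orientation: [0.767, -0.642, -0.003, 0.002]
wrist_force: [-0.3, -0.2, -0.5]
gripper_width: 0.0606
```

```bash
python3 - <<'E'
from h import *
np.set_printoptions(precision=4,suppress=True)
w=shot('wrist','w8.png')
s=get_state();print(s['eef_pos'],s['wrist_force'])
E
```

```text
[ 0.4828 -0.1887  0.1187] [ 1.0212 -0.6332  0.1023]
```

View pics/w8.png

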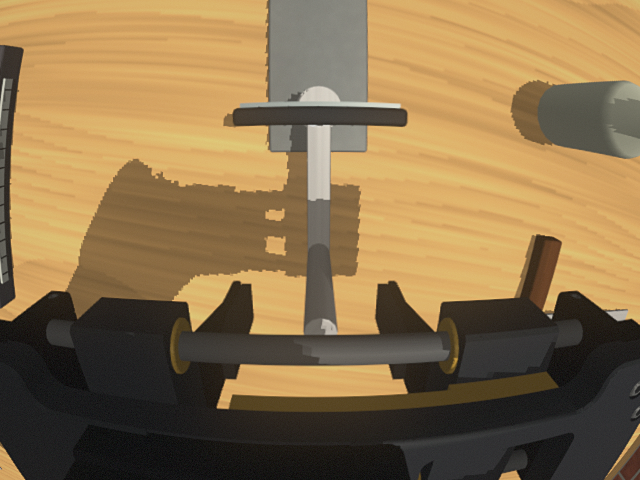

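move_arm(
  steps=[
    {"slide": [0.01,0,0],"spin": 0},
    {"slide": [0.01,0,0],"spin": 0},
    {"slide": [0.01,0,0],"spin": 0},
    {"slide": [0.01,0,0],"spin": 0},
    {"slide": [0.01,0,0],"spin": 0},
    {"slide": [0.01,0,0],"spin": 0},
    {"slide": [0.01,0,0],"spin": 0},
    {"slide": [0.01,0,0],"spin": 0},
    {"slide": [0.01,0,0],"spin": 0},
    {"slide": [0.01,0,0],"spin": 0},
  ],
  hand=0,
  grip_force=35,
)

```text
clock: 12.8
eef_pos: [0.4869, -0.1895, 0.1207]
orientation: [0.767, -0.642, 0.0, 0.0]
wrist_force: [-0.3, -0.7, 0.2]
gripper_width: 0.0129
```

move_arm(
  steps=[
    {"slide": [0.005,-0.023,0],"spin": 0.05},
    {"slide": [0.0105,-0.046,0],"spin": 0.1},
    {"slide": [0.018,-0.068,0],"spin": 0.15},
    {"slide": [0.0258,-0.0905,0],"spin": 0.2},
    {"slide": [0.0355,-0.112,0],"spin": 0.25},
    {"slide": [0.0456,-0.133,0],"spin": 0.3},
    {"slide": [0.057,-0.154,0],"spin": 0.35},
    {"slide": [0.0698,-0.174,0],"spin": 0.4},
  ],
)

```text
clock: 13.47
eef_pos: [0.5005, -0.2233, 0.1206]
orientation: [0.884, -0.467, -0.001, -0.0]
wrist_force: [-1.7, 2.0, 3.0]
gripper_width: 0.013
```

move_arm(
  steps=[
    {"slide": [0.014,-0.019,0],"spin": 0.05},
    {"slide": [0.028,-0.038,0],"spin": 0.1},
    {"slide": [0.044,-0.055,0],"spin": 0.15},
    {"slide": [0.06,-0.072,0],"spin": 0.2},
    {"slide": [0.078,-0.088,0],"spin": 0.25},
    {"slide": [0.096,-0.103,0],"spin": 0.3},
    {"slide": [0.121,-0.122,0],"spin": 0.367},
    {"slide": [0.121,-0.122,0],"spin": 0.367},
    {"slide": [0.121,-0.122,0],"spin": 0.367},
  ],
)

```text
clock: 14.22
eef_pos: [0.5248, -0.2475, 0.1206]
orientation: [0.957, -0.292, -0.001, -0.001]
wrist_force: [-2.5, 3.3, 4.1]
gripper_width: 0.0132
```

```bash
python3 - <<'E'
from h import *
np.set_printoptions(precision=4,suppress=True)
w=shot('wrist','w9.png');b=shot('top','t9.png');a=shot('scene')
s=get_state();q=s['orientation'];print(s['eef_pos'],np.degrees(2*np.arctan2(q[1],q[0])),s['wrist_force'],s['clock'])
A=cv2.resize(a['pixels'][120:320,160:400,::-1],(720,600),interpolation=cv2.INTER_CUBIC);cv2.imwrite('pics/s9.png',A)
for n,h in dict(stud=.085,mirror=.045,post=.135,sightline=.085).items():
  for c,f in((w,wz),(a,onz),(b,onz)):
    u=eyes.tip_of(c,n)
    if u: print(n,u[0],f(c,u[0]['position'],h))
E
```

```text
[ 0.5247 -0.2475  0.1206] -33.857453251237395 [-2.1313  2.4959  3.8368] 14.3667
stud {'position': [350.4, 257.0], 'p': 0.66} [0.5185 0.0903 0.085 ]
stud {'position': [278.2, 258.6], 'p': 0.85} [0.5124 0.0921 0.085 ]
mirror {'position': [314.1, 117.5], 'p': 0.97} [ 0.5737 -0.1728]
mirror {'position': [249.7, 224.1], 'p': 0.77} [ 0.5739 -0.1713  0.045 ]
mirror {'position': [389.1, 235.7], 'p': 0.67} [ 0.5776 -0.1675  0.045 ]
post {'position': [312.2, 320.5], 'p': 0.87} [ 0.5227 -0.2472]
post {'position': [242.3, 170.4], 'p': 0.85} [ 0.5245 -0.2467  0.135 ]
```

View pics/w9.png

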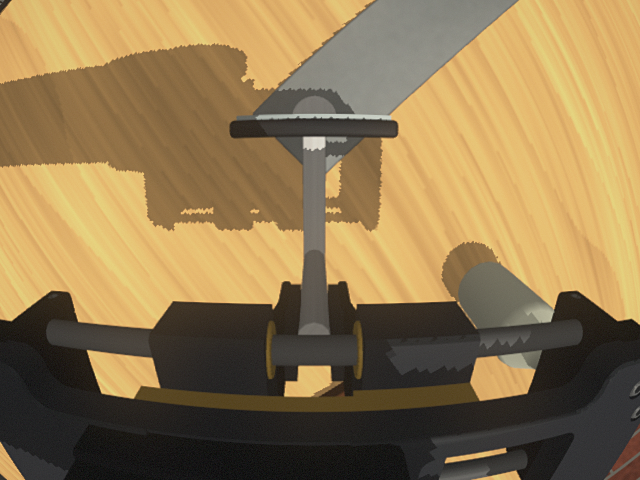

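View pics/s9.png

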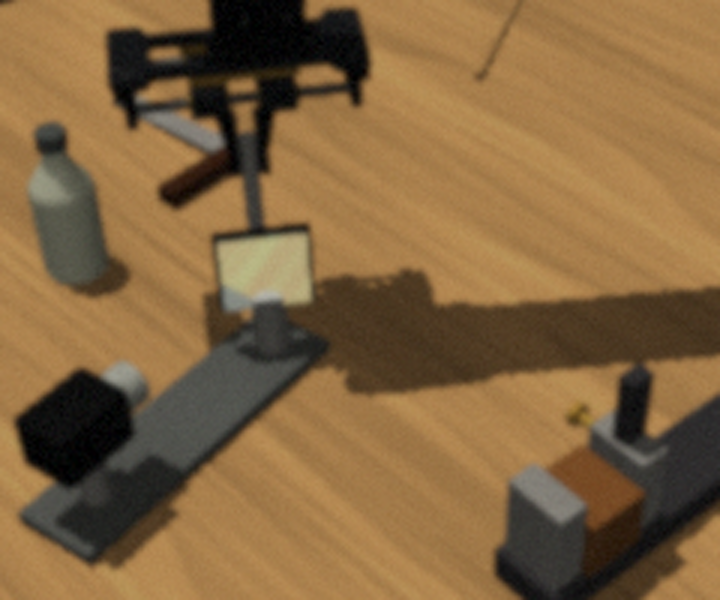

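```bash
python3 - <<'E'
from h import *
np.set_printoptions(precision=4,suppress=True)
w=shot('wrist')
y=lambda p,q,z:np.degrees(np.arctan2(*((wz(w,q,z)-wz(w,p,z))[::-1])))
print('stand L',y((265,93),(370,5),.012),'R',y((392,107),(515,0),.012),'end',y((268,115),(330,172),.012)-90)
print('mirror rear top', y((397,128),(231,128),.119)-90, 'lever',y((313,250),(315,150),.05))
for n in ('mirror','stand'):
  u=eyes.silhouettes(w,n)
  if u: 
    m=u[0]['region'];ys,xs=np.nonzero(m);print(n,xs.min(),xs.max(),ys.min(),ys.max(),m.sum())
b=shot('top');im=cv2.resize(b['pixels'][130:260,340:440,::-1],None,fx=4.6,fy=4.6,interpolation=cv2.INTER_CUBIC);cv2.imwrite('pics/t10.png',im)
cv2.imwrite('pics/w10.png',cv2.resize(w['pixels'][0:200,180:520,::-1],(800,470)))
E
```

```text
stand L 8.148834758078777 R 10.053825349179908 end -167.07232569063504
mirror rear top 56.19616883051111 lever 55.07512949739247
mirror 229 397 98 334 9260
stand 229 517 0 334 26066
```

View pics/w10.png

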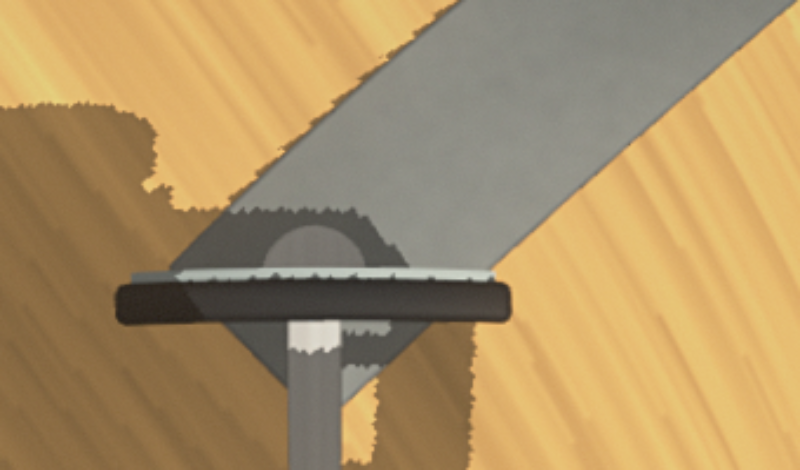

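View pics/t10.png

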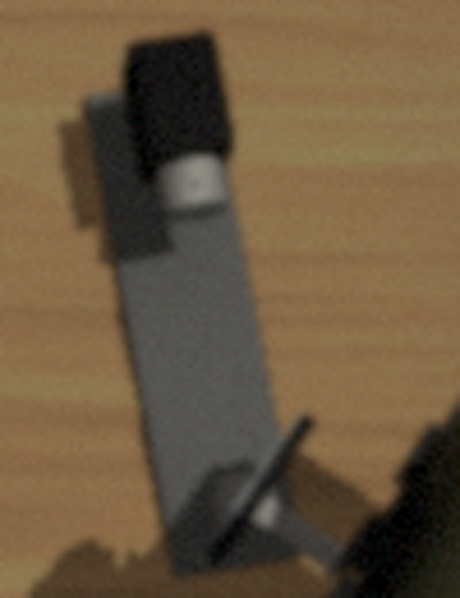

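```bash
python3 - <<'E'
from h import *
np.set_printoptions(precision=4,suppress=True)
w=shot('wrist')
g=lambda p:(p[0]*340/800+180,p[1]*200/470)
y=lambda p,q,z:np.degrees(np.arctan2(*((wz(w,g(q),z)-wz(w,g(p),z))[::-1])))
print('stand L',y((172,268),(465,0),.012),y((225,217),(420,37),.012),'R',y((492,265),(797,0),.012))
for z in(.121,): print('mirror',y((508,283),(122,283),z)-90,wz(w,g((315,300)),z),wz(w,g((314,275)),.119))
P=lambda p:wz(w,g(p),.012)
print('hub',wz(w,g((314,226)),.045), 'width', P((172,268)),P((492,265)))
E
```

```text
stand L 10.402728547503175 10.767107459629635 R 9.96604279333571
mirror 56.19218938901622 [ 0.5705 -0.178 ] [ 0.573  -0.1741]
hub [ 0.5813 -0.1615] width [ 0.5399 -0.1453] [ 0.6221 -0.1987]
```

```bash
python3 - <<'E'
from h import *
s=get_state();print(s['clock'],s['eef_pos'],s['wrist_force'],s['gripper_width'])
print(bot.job_done())
E
```

```text
15.2167 [ 0.52514315 -0.24779921  0.12059238] [-2.07260771  4.62662343  5.05664769] 0.01291321160088522
the job is handed in; nothing more can be done
None
```

I did both parts in the order asked and handed the job in at 15.2 s, with the fingers still gripping the mirror post. No verdict came back.

**Jaw:** I pushed it shut by its tab with closed fingers, pressed with about 26 to 31 N for roughly half a second, then backed off. The pictures afterwards show the block clamped between jaw and anvil. The jaw came out at x ≈ 0.52 m, about 75 mm from the anvil's origin as required.

**Mirror:** I gripped the post with 35 N and turned it 46° counter-clockwise. From the wrist picture the mirror faces about 56.2°. The angle needed for the stud to show in the middle, worked out from the measured mirror axis, stud and camera direction, is 56.1°.

**Uncertainty:**
- I had no view through the bench camera, so the aim rests on geometry alone.
- Readings of the stand's direction ranged from 9.9° to 10.8°, apart from rough first readings of about 8° to 9.6°.
- The stud's position agreed between views to within about 6 mm, which puts the sightline uncertainty at about 1°.
- The finger opening read 13 mm on the 14 mm post, which I took as a sound grip.

The tools moved nothing else on the bench, as far as the pictures I viewed show. I did not re-measure the other items at the end. One move call was refused as invalid input; it caused no movement, and I sent a corrected one.

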